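Load a filter cartridge through the purifier bay's spring flap

TASK

Load the fresh filter cartridge (white with a blue grip) into the water purifier's filter bay: with its nose push the orange spring flap open, keep the flap held open with the cartridge as you slide it in under the slotted roof, and go on until it is fully home, with the sprung rubber seat at the far end pressed right in. The seat's depth differs from bay to bay, so feel for it and never force the cartridge; then let go, leaving the flap swung shut behind it, and leave the spent cartridge, the tumbler and the bottle where they stand.

Things in the scene. Friction and masses are not known exactly. Their poses are not given: they have to be found in the camera images.
- cartridge: fresh filter cartridge, 0.24 to 0.42 kg, loose, fin up: white box body 70 long (x) x 50 wide (y) x 44 high; its front 14 mm (blue nose, towards +x) is only 42 wide and 36 high. A blue upright grip fin stands on top. Origin: centre of the underside; tail at x -35, nose face at x +35 mm
- fin_top (a point): middle of the top edge of the fresh cartridge's grip fin, 100 mm above the cartridge's underside (x -2, y 0). The fin is 12 thick (y), 36 long (x) and reaches down 56 mm to the body; grip it across its thickness, 10 to 20 mm below its top, so that the fingers stay above the bay's roof
- bay: filter bay, fixed to the counter. Origin: on the counter under the middle of the mouth; +x points into the bay, z up. Floor 6 mm above the counter, from x -50 (open sill) to 195. Inside 55 mm wide (y -27.5 to 27.5; for x 0 to 65 the +y wall is set back to hold the folded flap). Behind the bay's rear (x 205) lies a canister to x 305, up to 77 mm high
- bay_mouth (a point): middle of the mouth (bay x 0, y 0) at floor height, 6 mm above the counter. Over the sill before it two blue guides, to 32 mm high, flare from about 57 mm apart at the mouth to about 75 mm at the sill's end. Behind it the roof: underside 55 mm, top 60 mm above the counter, clear to x 100
- slot_end (a point): inner end of the 26 mm wide slot in the roof's top (bay x 166, y 0, 60 mm up); the slot runs from the mouth along y 0 and lets the grip fin travel in. Beyond it is the closed rear cover. The nose face first meets the seat somewhere between bay x 132 and 168 (cartridge origin at x 97 to 133): fixed in a run, not measured
- flap (a joint): orange flap closing the mouth, 55 wide, 42 high, 3 thick, 9 to 51 mm above the counter, on an upright hinge at bay x 3, y +31 mm. 0 = shut, rising to 1.57 rad as it is pushed inward and folds along the +y side. A spring (0.045 N m shut, 0.12 N m open) shuts it once the cartridge's origin is beyond bay x 95 (tail 60 mm inside)
- flap_edge (a point): middle of the flap's free edge, 55 mm from the hinge
- seat (a joint): travel of the sprung rubber seat (26 mm disc, centre 28 mm above the counter, facing the mouth, deep in the bay, dimly seen through the slot or hidden under the rear cover), in m: 0 = out, 0.008 = pressed right in against a hard stop. It takes 3 to 5 N to press and stays where it is pressed
- spent_cartridge: used cartridge, same shape as the fresh one, tan body and grey fin; origin as for the fresh one. Leave it
- tumbler: steel tumbler, 115 high, 68 across the top; origin under its base. Leave it
- bottle: glass bottle, 170 high, 60 across; origin under its base. Leave it
There are look-alikes about, which are no part of the job. What is shaped like the cartridge but green or yellow is not meant.

How it is judged (in metres and radians):
On the way, in this order (a step that is already met when the one before it is completed fails the run):
1. the cartridge, in the mouth, holds the flap wide open (value of joint flap above 1.1 rad and x of cartridge in the frame of bay above 0.02 m and contact force between cartridge and bay above 0.05 N), for 0.2 s.
2. the cartridge is past the flap and pressing in the seat (x of cartridge in the frame of bay above 0.093 m and value of joint seat above 0.006 m), for 0.1 s.
At the end, for the whole second after the job is handed in: the fresh cartridge rests released and still on the bay floor (within 3 mm), upright and in line with the bay (within about 5 degrees), past the flap, its nose keeping the seat pressed by more than 6 of its 8 mm, and the flap is shut (under 0.08 rad) (value of joint seat above 0.006 m and value of joint flap below 0.08 rad and x of cartridge in the frame of bay above 0.1 m and z of cartridge in the frame of bay below 0.009 m and angle between the x axis of cartridge and the x axis of bay, either way round below 0.1 rad and angle between cartridge's own z axis and vertical below 0.06 rad and linear speed of cartridge below 0.02 m/s); the robot touches nothing.
It fails at once if the cartridge is forced against the bay, flap or seat with more than 24 N (contact force between cartridge and bay above 24 N).
It fails at once if the robot itself presses on the bay or flap with more than 24 N (contact force between any of the fingers, the arm and bay above 24 N).
It fails at once if the spent cartridge, tumbler or bottle is moved by more than 20 mm (distance of any of spent_cartridge, tumbler, bottle from where it was at the start of the episode above 0.02 m).
It also fails if it takes over 67 s, if anything falls off the work surface, if the arm or the gripper's body presses on something with over 40 N, if the wrist force passes 120 N, or if a joint passes its speed limit or range.

ROBOT

A 6-joint arm with a two-finger parallel gripper is mounted at the origin on the work surface. World frame = base frame: x ahead of the robot, y to its left, z up, the work surface at z = 0. Lengths are in m, angles in degrees, forces in N, time in s.
With the tool pointing down it reaches from about 0.4 to 0.825 m from the base axis. Payload 7 kg.
Tool frame: the origin (TCP) lies between the finger pads; the fingertips stand 22 mm ahead of it and the grasp point (between the pads) lies 3 mm ahead of it; z points along the fingers, y is the line along which they close (so a half turn about z gives the same grasp; the last joint's range is limited). The gripper opens to 88 mm and grips with 3 to 60 N. Pads are 19 mm wide; open, the fingers measure 130 mm over their backs; the gripper's body (78 mm by 193 mm) begins 47 mm behind the grasp point.
Start: joints at [88.012, 20.546, 0.682, 0, -70.136, -16.507], TCP at [0.214, 0.64, 0.213] pointing down, gripper open.
Joint ranges: [-176.03, 176.03], [-82.01, 121.73], [-58.28, 71.71], [-173.87, 95.51], [-174.79, -0.11], [-173.66, 173.66]. Speed limits (degrees/s): [136.94, 136.94, 172.46, 180, 180, 180].

INTERFACE

Orientations are given as [roll, pitch, yaw] about the fixed x, y, z axes, in that order (R = Rz(yaw) Ry(pitch) Rx(roll)).
In Python, from plant import ctrl gives the robot as it stands.
- The arm moves only by the tool apply_moves, never from a script. Its argument "targets" is a list of rows, each an object with "travel": the shift along the tool's x, y, z in mm, a list of three; "roll": the turn about the tool's z in degrees; "jaw": the finger opening in mm, from 0 to 87.6. In form: [{"travel": [tx, ty, tz], "roll": roll, "jaw": jaw}, ...]. A call has 1 to 10 rows; each row shifts and turns the commanded pose from where the row before left it, along the tool's axes as they then stand; what a row does not reach is not made up. A row lasts 1/10 s, in which the tool goes at most 50 mm and 8.59 degrees, less where a joint would pass 70% of its speed; a pose out of reach is approached as far as the arm can. A call with a gripper value outside its range is refused whole. The fingers move at their own pace and stop on an object; the grip force is fixed at half the most. Time passes only in rows, so rows that do not move let the fingers close. It gives the time, the measured TCP pose, the force, the opening and the grip force at its end, in the units of the state.
- ctrl.get_obs(): the state, without advancing time (a new reading comes with each control period).
- ctrl.snapshot(name): name is "scene" or "top"; returns the picture (480x640x3 uint8, red, green, blue); there is no depth.
- ctrl.calibration(name): a dict with "K" (3x3 intrinsics, pixels), "extrinsics" (4x4, takes a point from camera to world coordinates). Camera axes: x right, y down, z forward; pixel columns grow to the right and rows downward; lengths in m; the calibration is good to about 2 mm. A picture is of the moment at which its call begins. calibration takes no time and is no camera call.
- ctrl.close_job(): hands the job in; it is judged then, once.
The state is a dict: "clock": time; "joint_pos": joint angles; "qvel": joint speeds; "tau": joint torques, N m; "tool_pos": TCP position; "orientation": TCP orientation; "force": force on the tool from outside, world axes, zero at the start; "moment": the same for the moment, N m; "opening": finger opening in m; "gripper_force": force on a finger pad.
Only numpy, scipy, OpenCV 4.12 (cv2) and the standard library are available. Lean on these libraries where they do the work, as an engineer would, in place of code of your own. Each camera call takes 0.05 s, during which the arm holds its last target. There are 200 camera calls.

## Working session

There is one attempt and no reset: what is moved stays moved. The work goes in short steps, Python scripts to look and compute and a tool call to move; the robot and the scene stay as the last step left them, time stands still between calls to the robot, and variables do not carry over. Pictures are saved under pics/ and viewed, at most 10 in all, crops included, and the job is handed in when it is done.

Besides the shell and the picture viewer there is one more tool, called after ">>>" as name(argument=value, ...) on one line, values as JSON. apply_moves: Moves the arm, as the interface text tells. Its arguments: {"type":"object","properties":{"targets":{"type":"array","items":{"type":"object","properties":{"travel":{"type":"array","items":{"type":"number"}},"roll":{"type":"number"},"jaw":{"type":"number"}}}}},"required":["targets"]}

```bash
mkdir -p pics && cat > h.py <<'E'
import numpy as np, cv2
from plant import ctrl
def snap(n,f):
    im=ctrl.snapshot(n); cv2.imwrite(f,cv2.cvtColor(im,cv2.COLOR_RGB2BGR)); return im
def pt(n,u,v,z):
    c=ctrl.calibration(n);K=np.array(c["K"]);E=np.array(c["extrinsics"])
    d=E[:3,:3]@np.linalg.solve(K,[u,v,1.]);o=E[:3,3]
    return o+d*(z-o[2])/d[2]
def proj(n,p):
    c=ctrl.calibration(n);K=np.array(c["K"]);E=np.array(c["extrinsics"])
    q=K@(E[:3,:3].T@(np.array(p)-E[:3,3]));return q[:2]/q[2]
E
python3 - <<'E'
from h import *
for n in("scene","top"):
    snap(n,f"pics/{n}0.png");c=ctrl.calibration(n);print(n,np.round(c["K"],1).tolist(),np.round(c["extrinsics"],3).tolist())
print(ctrl.get_obs())
E
```

```text
scene [[549.8, 0.0, 315.3], [0.0, 549.8, 230.9], [0.0, 0.0, 1.0]] [[-0.874, 0.357, -0.33, 0.887], [0.486, 0.626, -0.61, 0.727], [-0.012, -0.693, -0.72, 0.904], [0.0, 0.0, 0.0, 1.0]]
top [[594.4, 0.0, 319.4], [0.0, 594.4, 244.5], [0.0, 0.0, 1.0]] [[-0.011, -0.997, 0.075, 0.411], [-1.0, 0.01, -0.011, 0.034], [0.01, -0.075, -0.997, 1.428], [0.0, 0.0, 0.0, 1.0]]
{'clock': 0.1, 'joint_pos': array([ 8.80101713e+01,  2.05866360e+01,  6.38356488e-01, -1.60217067e-02,
       -7.01333562e+01, -1.65083168e+01]), 'qvel': array([-0.06195349, -0.10446765,  0.17902357,  0.0783445 , -0.01851352,
       -0.07548667]), 'tau': array([-1.81262749e-03, -5.84164453e+01,  2.93752706e+01,  7.01553762e+00,
        1.02072197e-02, -4.91298556e-05]), 'tool_pos': array([0.21403779, 0.63969891, 0.21232454]), 'orientation': array([ 1.79917449e+02, -8.75773893e-03, -1.85035946e+01]), 'force': array([-0.03189052, -0.18410798,  0.54359432]), 'moment': array([-0.00614775,  0.05318837, -0.0254905 ]), 'gripper_force': 0.0, 'opening': 0.08778153453477008}
```

View pics/scene0.png

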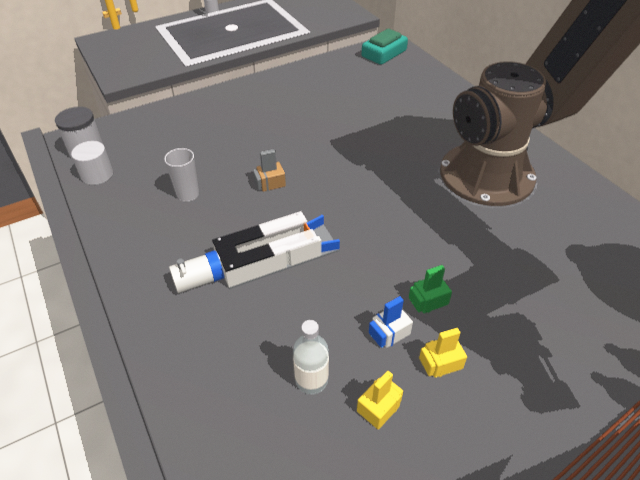

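View pics/top0.png

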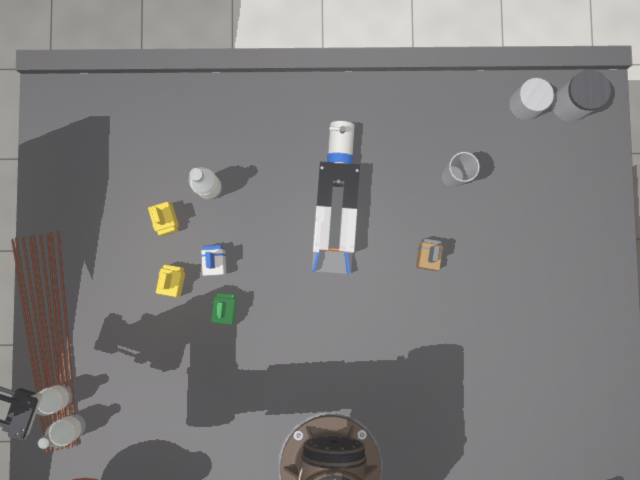

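The scene shows these cartridge-shaped objects:
- White with a blue fin: top (213,260), scene (390,322).
- Green: top (224,309).
- Yellow: top (163,218) and (170,281).
- Tan and grey, the spent one: top (430,255).

Only the white and blue one fits the description. The bay mouth is at about top (334,250). I'll check both in enlarged crops.

```bash
python3 - <<'E'
from h import *
a=cv2.imread("pics/top0.png")
c1=cv2.resize(a[225:325,150:260],None,fx=5,fy=5,interpolation=cv2.INTER_CUBIC)
c2=cv2.resize(a[150:280,300:370],None,fx=3.846,fy=3.846,interpolation=cv2.INTER_CUBIC)
cv2.imwrite("pics/c1.png",np.hstack([c1[:500],c2[:500,:249]]))
a=cv2.imread("pics/scene0.png")
cv2.imwrite("pics/c2.png",np.hstack([cv2.resize(a[285:355,360:420],None,fx=6.5,fy=6.5,interpolation=cv2.INTER_CUBIC),cv2.resize(a[205:285,270:350],(455,455),interpolation=cv2.INTER_CUBIC)])[:, :800])
E
```

```text
(no output)
```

View pics/c1.png

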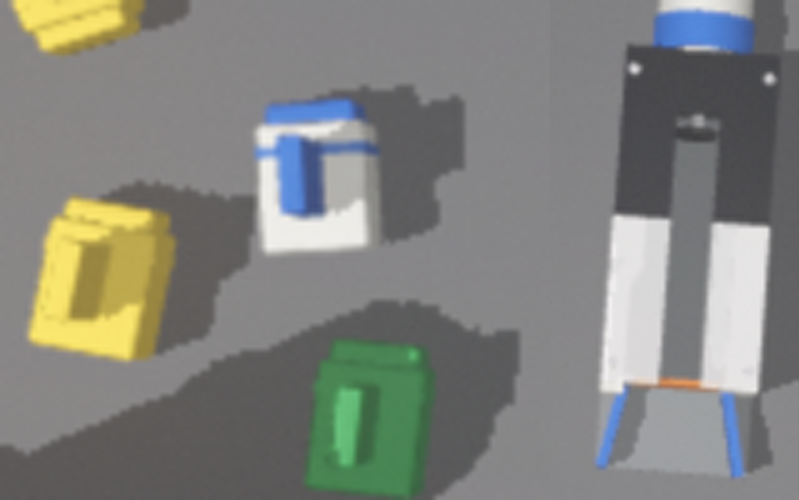

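View pics/c2.png

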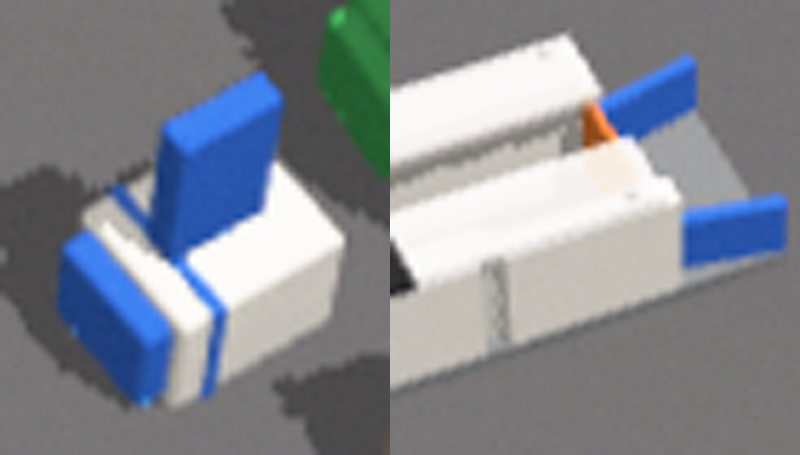

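```bash
cat > fit.py <<'E'
from h import *
from scipy.optimize import least_squares
T=lambda u,v:("top",150+(u+.5)/5-.5,225+(v+.5)/5-.5)
B=lambda u,v:("top",300+(u-550+.5)/3.846-.5,150+(v+.5)/3.846-.5)
S=lambda u,v:("scene",360+(u+.5)/6.5-.5,285+(v+.5)/6.5-.5)
S2=lambda u,v:("scene",270+(u-390+.5)/5.6875-.5,205+(v+.5)/5.6875-.5)
def w(p,l): c,s=np.cos(p[2]),np.sin(p[2]);return [p[0]+c*l[0]-s*l[1],p[1]+s*l[0]+c*l[1],l[2]]
def fit(obs,p0):
    r=lambda p:np.concatenate([proj(o[0],w(p,np.array(l)/1000))-o[1:] for o,l in obs])
    s=least_squares(r,p0,loss="soft_l1");return s.x,r(s.x).reshape(-1,2)
cart=[(S(163,128),(16,-6,100)),(S(187,143),(16,6,100)),(S(283,97),(-20,6,100)),(S(262,73),(-20,-6,100)),
 (S(345,240),(-35,25,44)),(S(335,320),(-35,25,0)),(S(85,215),(21,-25,44)),(S(205,328),(21,25,44)),
 (T(278,137),(16,6,100)),(T(283,213),(-20,6,100)),(T(258,125),(21,25,44)),(T(372,122),(21,-25,44)),(T(263,252),(-35,25,44)),(T(370,248),(-35,-25,44))]
bay=[(B(661,388),(0,13,60)),(B(705,390),(0,-13,60)),(B(676,140),(166,13,60)),(B(717,142),(166,-13,60)),
 (B(601,466),(-50,37.5,32)),(B(739,476),(-50,-37.5,32)),(S2(688,62),(-50,-37.5,32)),(S2(785,203),(-50,37.5,32))]
if __name__=="__main__":
    for o,p0 in((cart,[.4,.25,0]),(bay,[.4,0,0])):
        p,r=fit(o,p0);print(np.round(p[:2],4),np.degrees(p[2]).round(2));print(r.round(1).tolist())
        for k in("top","scene"):
            q=[x for x in o if x[0][0]==k]
            print(k,fit(q,p0)[0].round(4))
E
python3 fit.py
```

```text
[0.4836 0.2701] 3.5
[[-0.8, -0.8], [-0.4, 1.5], [0.7, -0.3], [-0.3, -1.1], [0.7, -0.9], [-0.4, -0.1], [0.6, -2.1], [-1.5, -0.6], [-0.8, -1.1], [-0.8, -0.2], [-0.6, 1.3], [-2.0, 0.3], [-0.3, -0.1], [-0.1, -0.9]]
top [0.4831 0.2682 0.0274]
scene [0.4843 0.2716 0.0981]
[ 0.4991 -0.0127] -4.26
[[-0.7, -0.1], [-0.8, 0.1], [-0.1, -6.6], [0.4, -6.4], [2.9, 0.9], [-1.1, 0.4], [1.9, -0.6], [-0.4, -3.6]]
top [ 0.4983 -0.0136 -0.0696]
scene [ 0.5044 -0.0046 -0.0238]
```

```bash
cat > ov.py <<'E'
from fit import *
def overlay(im,name,p,segs,x0,y0,x1,y1,s,col=(0,0,255)):
    c=cv2.resize(im[y0:y1,x0:x1],None,fx=s,fy=s,interpolation=cv2.INTER_CUBIC)
    for a,b in segs:
        q=[(proj(name,w(p,np.array(l)/1000.))-[x0,y0]+.5)*s-.5 for l in(a,b)]
        cv2.line(c,*[tuple(int(round(t*16)) for t in k) for k in q],col,1,cv2.LINE_AA,4)
    return c
CS=[((-35,-25,44),(-35,25,44)),((-35,25,44),(21,25,44)),((21,25,44),(21,-25,44)),((21,-25,44),(-35,-25,44)),((-20,-6,100),(-20,6,100)),((-20,6,100),(16,6,100)),((16,6,100),(16,-6,100)),((16,-6,100),(-20,-6,100)),((-35,25,0),(21,25,0)),((35,-21,0),(35,21,0))]
BS=[((0,13,60),(166,13,60)),((0,-13,60),(166,-13,60)),((166,13,60),(166,-13,60)),((0,-40,60),(0,50,60)),((205,-35,60),(205,35,60)),((-50,-37,6),(-50,37,6)),((-50,37.5,32),(0,28.5,32)),((-50,-37.5,32),(0,-28.5,32)),((3,31,51),(3,-24,51))]
E
python3 - <<'E'
from ov import *
t=cv2.imread("pics/top0.png");s=cv2.imread("pics/scene0.png")
pc=fit(cart,[.48,.27,0])[0];o=[x for i,x in enumerate(bay) if i in(0,1,4,5,6,7)]
bay2=o+[(B(627,45),(205,0,60))][:0]
pb=fit(bay2,[.5,0,0])[0];print(pb)
a=overlay(t,"top",pb,BS,300,150,370,280,4.6);b=overlay(s,"scene",pb,BS,205,205,345,285,3.3)
c=overlay(t,"top",pc,CS,190,230,240,290,4.6)
W=np.zeros((600,800,3),np.uint8);W[:a.shape[0],:a.shape[1]]=a;W[:b.shape[0],330:330+b.shape[1]]=b
W[300:300+c.shape[0],330:330+c.shape[1]]=c
d=overlay(s,"scene",pc,CS,362,290,418,350,4.0);W[300:300+d.shape[0],570:570+d.shape[1]]=d
cv2.imwrite("pics/ov1.png",W)
E
```

```text
[ 0.50023239 -0.0131458  -0.08871592]
```

View pics/ov1.png

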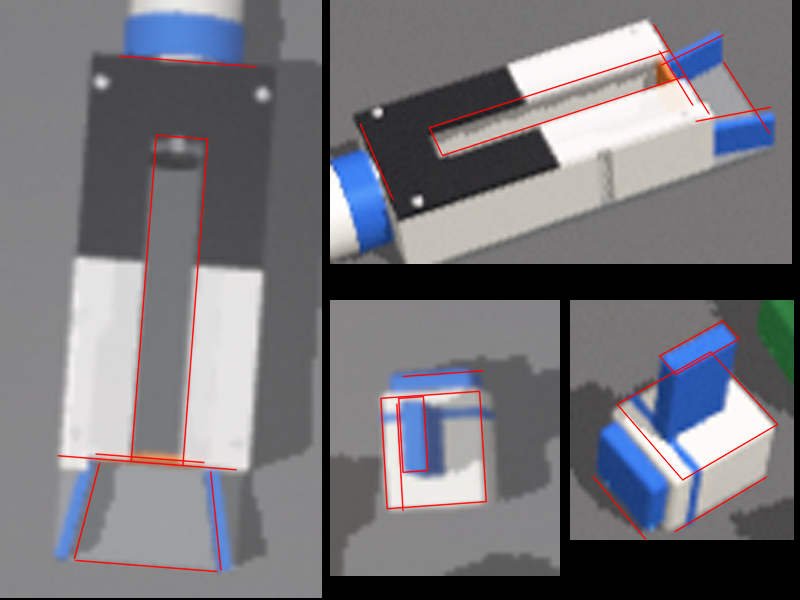

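Both overlays fit. The enlarged crop confirms the white-and-blue cartridge at (0.484, 0.270) with yaw about 3.5°. The bay mouth is at (0.500, -0.013) with yaw about -5°. I'm moving above the fin.

>>> apply_moves(targets=[{"travel": [37, 26.6, 0], "roll": 0, "jaw": 60}, {"travel": [37, 26.6, 0], "roll": 0, "jaw": 60}, {"travel": [37, 26.6, 0], "roll": 0, "jaw": 60}, {"travel": [37, 26.6, 0], "roll": 0, "jaw": 60}, {"travel": [37, 26.6, 0], "roll": 0, "jaw": 60}, {"travel": [37, 26.6, 0], "roll": 0, "jaw": 60}, {"travel": [37, 26.6, 0], "roll": 0, "jaw": 60}, {"travel": [37, 26.6, 0], "roll": 0, "jaw": 60}, {"travel": [37, 26.6, 0], "roll": 0, "jaw": 60}, {"travel": [37, 26.6, 0], "roll": 0, "jaw": 60}])

```text
clock: 1.1
tool_pos: [0.4812, 0.2688, 0.2131]
orientation: [180.0, 0.0, -18.5]
force: [1.4, 2.2, -0.8]
opening: 0.0601
gripper_force: 0.0
```

>>> apply_moves(targets=[{"travel": [0, 0, 15], "roll": -7.4, "jaw": 60}, {"travel": [0, 0, 15], "roll": -7.3, "jaw": 60}, {"travel": [0, 0, 15], "roll": -7.3, "jaw": 60}, {"travel": [0, 0, 0], "roll": 0, "jaw": 60}, {"travel": [0, 0, 0], "roll": 0, "jaw": 60}])

```text
clock: 1.6
tool_pos: [0.4806, 0.2704, 0.1682]
orientation: [180.0, 0.0, 3.3]
force: [1.2, -0.2, 1.2]
opening: 0.06
gripper_force: 0.0
```

```bash
cat > go.py <<'E'
from h import *
def delta(x,y,yaw=None,z=None):
    o=ctrl.get_obs();p=o["tool_pos"];a=np.radians(o["orientation"][2])
    d=np.array([x,y])-p[:2];z=p[2] if z is None else z
    print("t",round(o["clock"],2),"pos",p.round(4),"rpy",o["orientation"].round(2),"F",o["force"].round(2),"open",round(o["opening"]*1e3,1))
    print("travel mm",np.round([1e3*(d@[np.cos(a),np.sin(a)]),1e3*(d@[np.sin(a),-np.cos(a)]),1e3*(p[2]-z)],1),"roll",None if yaw is None else round(np.degrees(a)-yaw,2))
E
python3 -c "
from go import *
delta(.4816,.270,3.5,.088)"
```

```text
t 1.6 pos [0.4806 0.2704 0.1682] rpy [1.7996e+02 2.0000e-02 3.3000e+00] F [ 1.18 -0.16  1.21] open 60.0
travel mm [ 1.   0.4 80.2] roll -0.2
```

Next I descend, close on the fin, lift, and look.

>>> apply_moves(targets=[{"travel": [1, 0, 20], "roll": 0, "jaw": 60}, {"travel": [0, 0, 20], "roll": 0, "jaw": 60}, {"travel": [0, 0, 20], "roll": 0, "jaw": 60}, {"travel": [0, 0, 20], "roll": 0, "jaw": 60}, {"travel": [0, 0, 0], "roll": 0, "jaw": 60}, {"travel": [0, 0, 0], "roll": 0, "jaw": 30}, {"travel": [0, 0, 0], "roll": 0, "jaw": 5}, {"travel": [0, 0, 0], "roll": 0, "jaw": 5}, {"travel": [0, 0, 0], "roll": 0, "jaw": 5}, {"travel": [0, 0, 0], "roll": 0, "jaw": 5}])

```text
clock: 2.6
tool_pos: [0.4818, 0.2707, 0.0887]
orientation: [-180.0, -0.0, 3.5]
force: [-0.2, -0.4, 0.1]
opening: 0.0254
gripper_force: 0.0
```

>>> apply_moves(targets=[{"travel": [0, 0, 0], "roll": 0, "jaw": 5}, {"travel": [0, 0, 0], "roll": 0, "jaw": 5}, {"travel": [0, 0, 0], "roll": 0, "jaw": 5}])

```text
clock: 2.9
tool_pos: [0.4816, 0.2705, 0.0881]
orientation: [180.0, 0.0, 3.5]
force: [-0.1, -0.3, -0.1]
opening: 0.0063
gripper_force: 0.0
```

```bash
python3 - <<'E'
from h import *
a=snap("top","pics/t1.png");b=snap("scene","pics/s1.png");o=ctrl.get_obs();print(o["opening"],o["gripper_force"])
f=lambda p:cv2.imread(p)
A=cv2.resize(f("pics/t1.png")[220:300,170:250],(400,400),interpolation=cv2.INTER_CUBIC)
B=cv2.resize(f("pics/s1.png")[260:360,340:440],(400,400),interpolation=cv2.INTER_CUBIC)
cv2.imwrite("pics/c3.png",np.hstack([A,B]))
E
```

```text
0.00527562697144018 0.0
```

View pics/c3.png

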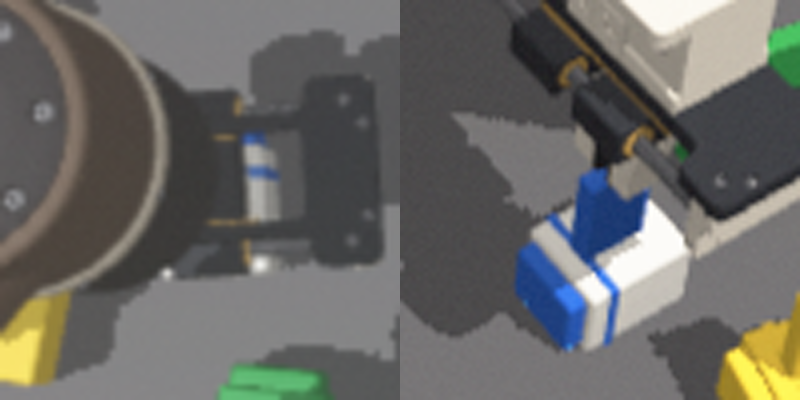

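The fingers closed to 5 mm with no grip force, so they missed the fin. The cartridge hasn't moved: the fin's front edge is still at scene (385,303). I'm checking where the pads really are against where the fin projects.

```bash
python3 - <<'E'
from ov import *
pc=fit(cart,[.48,.27,0])[0]
g=lambda q:((q-[340,260]+.5)*4-.5+[400,0]).round()
for nm,l in(("tip ctr",(-2,0,66)),("tip x-9.5",(-11.5,3,66)),("tip x+9.5",(7.5,3,66)),("pad+ 90",(7.5,3,100)),("fin front top",(16,0,100)),("fin rear top",(-20,0,100)),("fin rear bottom",(-20,6,44)),("fin front bot",(16,6,44))):
    print(nm,g(proj("scene",w(pc,np.array(l)/1e3))))
s=cv2.imread("pics/s1.png")
segs=CS+[((-11.5,y,66),(7.5,y,66)) for y in(-3,3)]+[((x,3,66),(x,3,110)) for x in(-11.5,7.5)]
cv2.imwrite("pics/c4.png",overlay(s,"scene",pc,segs,355,270,415,350,7))
E
```

```text
tip ctr [610. 211.]
tip x-9.5 [631. 206.]
tip x+9.5 [598. 225.]
pad+ 90 [604. 181.]
fin front top [585. 185.]
fin rear top [648. 149.]
fin rear bottom [644. 230.]
fin front bot [583. 265.]
```

View pics/c4.png

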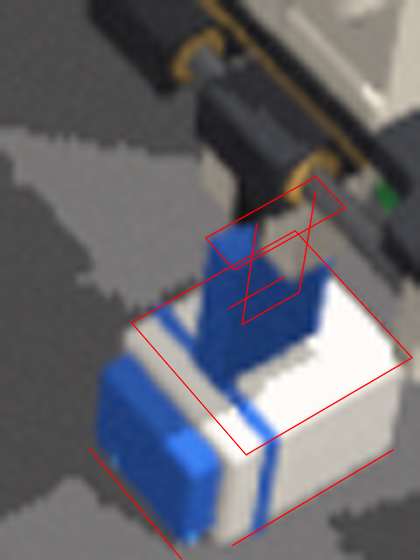

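The pads project higher and further back than the reported TCP says they should. I'll back off upwards with the jaws partly open, then compare the actual fingers with their predicted position.

>>> apply_moves(targets=[{"travel": [0, 0, -20], "roll": 0, "jaw": 40}, {"travel": [0, 0, -20], "roll": 0, "jaw": 40}, {"travel": [0, 0, -20], "roll": 0, "jaw": 40}, {"travel": [0, 0, 0], "roll": 0, "jaw": 40}, {"travel": [0, 0, 0], "roll": 0, "jaw": 40}, {"travel": [0, 0, 0], "roll": 0, "jaw": 40}])

```text
clock: 3.6
tool_pos: [0.4812, 0.2702, 0.1474]
orientation: [180.0, 0.1, 3.5]
force: [-0.1, -0.0, 0.0]
opening: 0.0393
gripper_force: 0.0
```

```bash
python3 - <<'E'
from ov import *
o=ctrl.get_obs();print(o["tool_pos"],o["orientation"],o["opening"],o["joint_pos"])
snap("scene","pics/s2.png");snap("top","pics/t2.png")
pc=fit(cart,[.48,.27,0])[0]
pt_=[*o["tool_pos"][:2],np.radians(o["orientation"][2])]
z=o["tool_pos"][2]*1e3;h=o["opening"]*500
segs=[((-9.5,s*h,z-22),(9.5,s*h,z-22)) for s in(-1,1)]+[((0,s*h,z-22),(0,s*h,z+20)) for s in(-1,1)]+[((0,-h,z),(0,h,z))]
s=cv2.imread("pics/s2.png");t=cv2.imread("pics/t2.png")
a=overlay(s,"scene",pt_,segs,340,240,430,360,5);b=overlay(t,"top",pt_,segs,170,210,240,330,5)
c=overlay(s,"scene",pc,CS,340,240,430,360,1)
cv2.imwrite("pics/c5.png",np.hstack([a,b]))
E
```

```text
[0.48118302 0.27017626 0.1473953 ] [1.79963486e+02 6.01080198e-02 3.49278546e+00] 0.039326265981061204 [ 4.96380835e+01  1.21240298e+01 -2.02285251e+01 -2.13458183e-02
 -5.77154218e+01  4.38661332e+01]
```

View pics/c5.png

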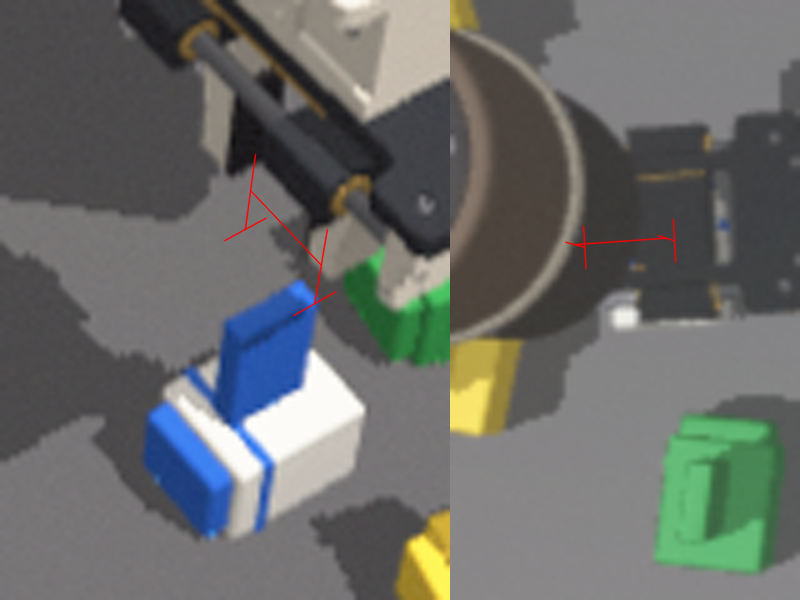

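The scene view shows the fingertips about 35–40 mm higher than the reported TCP implies. The inner pad bottoms are near crop (240,172), against a predicted 235. So they closed above the fin, which explains the free close. I'll go lower in small, force-watched steps. Reported z of 0.070 still keeps the nominal tips clear of the body.

>>> apply_moves(targets=[{"travel": [0, 0, 20], "roll": 0, "jaw": 40}, {"travel": [0, 0, 20], "roll": 0, "jaw": 40}, {"travel": [0, 0, 20], "roll": 0, "jaw": 40}, {"travel": [0, 0, 12], "roll": 0, "jaw": 40}, {"travel": [0, 0, 6], "roll": 0, "jaw": 40}, {"travel": [0, 0, 0], "roll": 0, "jaw": 20}, {"travel": [0, 0, 0], "roll": 0, "jaw": 5}, {"travel": [0, 0, 0], "roll": 0, "jaw": 5}, {"travel": [0, 0, 0], "roll": 0, "jaw": 5}, {"travel": [0, 0, 0], "roll": 0, "jaw": 5}])

```text
clock: 4.7
tool_pos: [0.4818, 0.2707, 0.0708]
orientation: [-180.0, -0.0, 3.5]
force: [-0.6, 0.1, 1.9]
opening: 0.0116
gripper_force: 30.0
```

It's gripped at 11.6 mm with 30 N. The miss at 0.088 means the tips were at 100 mm or higher there, so this hold may be shallow. I'll open, go 10 mm deeper and regrip.

>>> apply_moves(targets=[{"travel": [0, 0, 0], "roll": 0, "jaw": 30}, {"travel": [0, 0, 0], "roll": 0, "jaw": 30}, {"travel": [0, 0, 5], "roll": 0, "jaw": 30}, {"travel": [0, 0, 5], "roll": 0, "jaw": 30}, {"travel": [0, 0, 0], "roll": 0, "jaw": 30}, {"travel": [0, 0, 0], "roll": 0, "jaw": 5}, {"travel": [0, 0, 0], "roll": 0, "jaw": 5}, {"travel": [0, 0, 0], "roll": 0, "jaw": 5}, {"travel": [0, 0, 0], "roll": 0, "jaw": 5}])

```text
clock: 5.6
tool_pos: [0.4817, 0.2706, 0.0603]
orientation: [-180.0, -0.0, 3.5]
force: [0.2, -0.2, -0.2]
opening: 0.012
gripper_force: 30.0
```

>>> apply_moves(targets=[{"travel": [0, 0, -10], "roll": 0, "jaw": 5}, {"travel": [0, 0, -15], "roll": 0, "jaw": 5}, {"travel": [0, 0, -15], "roll": 0, "jaw": 5}, {"travel": [0, 0, 0], "roll": 0, "jaw": 5}, {"travel": [0, 0, 0], "roll": 0, "jaw": 5}, {"travel": [0, 0, 0], "roll": 0, "jaw": 5}])

```text
clock: 6.2
tool_pos: [0.4811, 0.2701, 0.0994]
orientation: [180.0, 0.1, 3.5]
force: [0.0, -0.4, -2.5]
opening: 0.0117
gripper_force: 30.0
```

```bash
python3 - <<'E'
from ov import *
o=ctrl.get_obs();print(o["clock"],o["tool_pos"],o["orientation"],o["opening"],o["force"])
snap("scene","pics/s3.png");snap("top","pics/t3.png")
s=cv2.imread("pics/s3.png");pc=fit(cart,[.48,.27,0])[0]
dz=40
up=lambda S:[(tuple(np.add(a,(0,0,dz))),tuple(np.add(b,(0,0,dz)))) for a,b in S]
segs=up(CS)+[((-30,3,k),(30,3,k)) for k in (40+60,40+70,40+80)]
a=overlay(s,"scene",pc,segs,340,230,430,350,5)
cv2.imwrite("pics/c6.png",a)
E
```

```text
6.2 [0.48107997 0.27009021 0.09944556] [1.79964451e+02 6.40016151e-02 3.48682161e+00] 0.011722033118847976 [ 0.01540103 -0.35945422 -2.53326636]
```

View pics/c6.png

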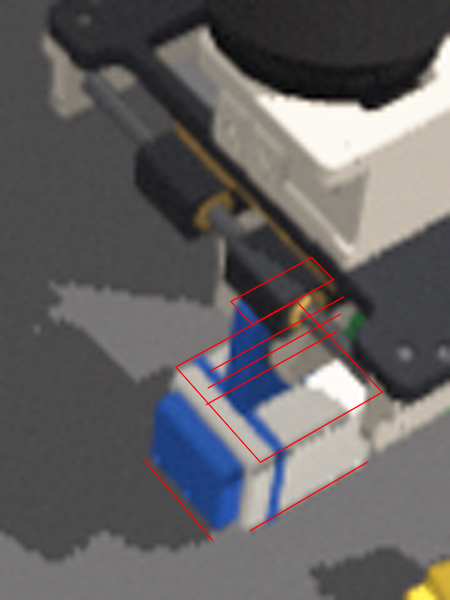

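The cartridge is held with the fingertips about 70 mm above its underside, which clears the roof, and it's level. I'm carrying it to a point in front of the mouth.

>>> apply_moves(targets=[{"travel": [-2.4, 40, 0], "roll": 0, "jaw": 5}, {"travel": [-2.4, 40, 0], "roll": 0, "jaw": 5}, {"travel": [-2.4, 40, 0], "roll": 0, "jaw": 5}, {"travel": [-18, 38, 0], "roll": 0, "jaw": 5}, {"travel": [-18, 38, 0], "roll": 0, "jaw": 5}, {"travel": [-18, 38, 0], "roll": 0, "jaw": 5}, {"travel": [-18, 38, 0], "roll": 0, "jaw": 5}, {"travel": [0, 0, 0], "roll": 4.3, "jaw": 5}, {"travel": [0, 0, 0], "roll": 4.3, "jaw": 5}, {"travel": [0, 0, 0], "roll": 0, "jaw": 5}])

```text
clock: 7.3
tool_pos: [0.419, -0.0062, 0.1]
orientation: [180.0, 0.0, -5.2]
force: [1.1, 0.1, -1.9]
opening: 0.0119
gripper_force: 30.0
```

```bash
python3 - <<'E'
from ov import *
from go import delta
delta(.4186,-.0058,-5.1,.068)
snap("top","pics/t4.png");snap("scene","pics/s4.png")
t=cv2.imread("pics/t4.png");s=cv2.imread("pics/s4.png")
pb=[.50023,-.01315,-.0887];o=ctrl.get_obs();q=o["tool_pos"];yw=np.radians(o["orientation"][2])
pc=[q[0]+.0019*np.cos(yw),q[1]+.0019*np.sin(yw),yw]
dz=(q[2]-.0603)*1e3
up=[(tuple(np.add(a,(0,0,dz))),tuple(np.add(b,(0,0,dz)))) for a,b in CS]
a=overlay(s,"scene",pc,up,270,200,370,320,4);
b=overlay(s,"scene",pb,BS,205,205,345,285,2.8)
c=overlay(t,"top",pb,BS,290,150,390,340,3.1)
W=np.zeros((600,800,3),np.uint8)
for im,x,y in((a,0,0),(c,402,0)):
    h,w_=min(im.shape[0],600-y),min(im.shape[1],800-x);W[y:y+h,x:x+w_]=im[:h,:w_]
cv2.imwrite("pics/c7.png",W)
E
```

```text
t 7.3 pos [ 0.419  -0.0062  0.1   ] rpy [ 1.7999e+02  1.0000e-02 -5.2000e+00] F [ 1.12  0.13 -1.85] open 11.9
travel mm [-0.4 -0.4 32. ] roll -0.1
```

View pics/c7.png

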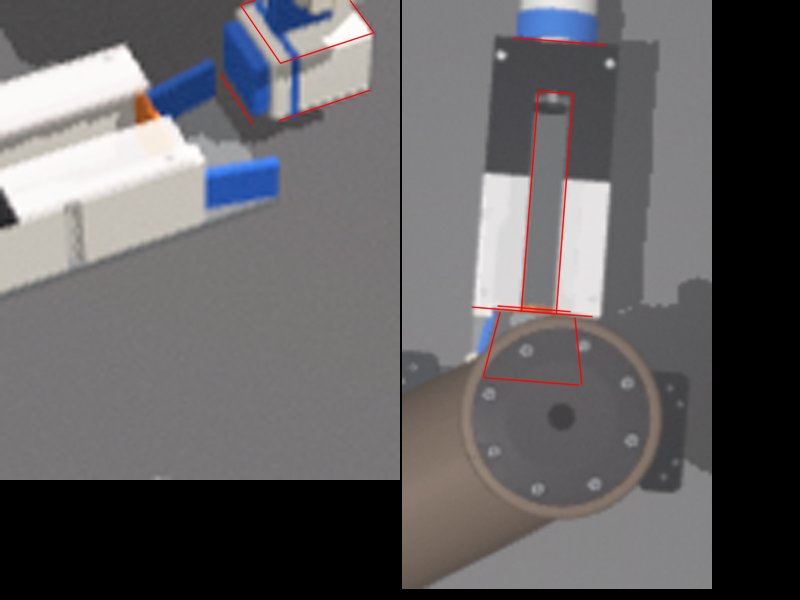

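The held cartridge matches its predicted pose (drawn at the upper right of the scene crop), and the slot fits to about 1 px. I'll refine the slot line numerically before going in.

```bash
python3 - <<'E'
from fit import *
g=cv2.cvtColor(cv2.imread("pics/top0.png"),cv2.COLOR_BGR2GRAY).astype(float)
pb=[.50023,-.01315,-.0887]
# local bay coords of slot edges at subpixel, z=60
c,s=np.cos(pb[2]),np.sin(pb[2])
def loc(u,v,z=.06):
    d=pt("top",u,v,z)[:2]-pb[:2];return np.array([c*d[0]+s*d[1],-s*d[0]+c*d[1]])*1e3
for sg,nm in((1,"L"),(-1,"R")):
    L=[]
    for x in range(10,85,4):
        y=np.arange(sg*13-8,sg*13+8,.25)
        uv=np.array([proj("top",w(pb,np.array([x,k,60])/1e3)) for k in y]).astype(np.float32)
        pr=cv2.remap(g.astype(np.float32),uv[:,0:1].copy(),uv[:,1:2].copy(),cv2.INTER_LINEAR)[:,0]
        k=np.argmax(np.abs(np.gradient(cv2.GaussianBlur(pr[:,None],(1,9),0)[:,0])));L.append((x,y[k]))
    L=np.array(L);f=np.polyfit(L[:,0],L[:,1],1);print(nm,"y@x0",f[1].round(2),"slope deg",np.degrees(f[0]).round(2),L[:,1].round(1).tolist())
E
```

```text
L y@x0 13.97 slope deg -0.13 [15.0, 13.2, 13.2, 13.8, 13.8, 14.2, 14.5, 14.5, 13.0, 13.5, 13.2, 13.8, 14.0, 14.2, 14.8, 14.8, 13.2, 13.2, 13.5]
R y@x0 -11.91 slope deg 0.23 [-12.5, -12.5, -12.0, -11.8, -11.5, -11.2, -11.2, -10.8, -12.0, -12.2, -12.2, -11.8, -11.5, -11.0, -11.0, -10.5, -12.5, -12.5, -12.0]
```

>>> apply_moves(targets=[{"travel": [0, -1.4, 10], "roll": -0.1, "jaw": 5}, {"travel": [0, 0, 10], "roll": 0, "jaw": 5}, {"travel": [0, 0, 8], "roll": 0, "jaw": 5}, {"travel": [0, 0, 3], "roll": 0, "jaw": 5}, {"travel": [0, 0, 0], "roll": 0, "jaw": 5}, {"travel": [0, 0, 0], "roll": 0, "jaw": 5}])

```text
clock: 8.0
tool_pos: [0.4194, -0.0044, 0.0691]
orientation: [180.0, 0.0, -5.0]
force: [-0.3, 0.7, -2.5]
opening: 0.0124
gripper_force: 30.0
```

>>> apply_moves(targets=[{"travel": [10, 0, 1], "roll": 0, "jaw": 5}, {"travel": [10, 0, 0], "roll": 0, "jaw": 5}, {"travel": [10, 0, 0], "roll": 0, "jaw": 5}, {"travel": [6, 0, 0], "roll": 0, "jaw": 5}, {"travel": [5, 0, 0], "roll": 0, "jaw": 5}, {"travel": [5, 0, 0], "roll": 0, "jaw": 5}, {"travel": [0, 0, 0], "roll": 0, "jaw": 5}])

```text
clock: 8.7
tool_pos: [0.4658, -0.0084, 0.0681]
orientation: [180.0, -0.0, -5.0]
force: [-0.4, 0.3, -3.0]
opening: 0.012
gripper_force: 30.0
```

>>> apply_moves(targets=[{"travel": [4, 0, 0], "roll": 0, "jaw": 5}, {"travel": [4, 0, 0], "roll": 0, "jaw": 5}, {"travel": [4, 0, 0], "roll": 0, "jaw": 5}, {"travel": [4, 0, 0], "roll": 0, "jaw": 5}, {"travel": [0, 0, 0], "roll": 0, "jaw": 5}])

```text
clock: 9.2
tool_pos: [0.4784, -0.011, 0.0671]
orientation: [179.9, 0.3, -5.0]
force: [-5.6, -3.4, -3.3]
opening: 0.0116
gripper_force: 30.0
```

```bash
cat > bp.py <<'E'
from h import *
o=ctrl.get_obs();a=-.0887;R=np.array([[np.cos(a),np.sin(a)],[-np.sin(a),np.cos(a)]])
q=o["tool_pos"];f=o["force"]
d=R@(q[:2]-[.5003,-.0121])*1e3+[1.9,0]
print("t",round(o["clock"],1),"cart bay xy",d.round(1),"z",round((q[2]-.0603)*1e3,1),"yaw rel",round(o["orientation"][2]+5.08,2),"F bay",(R@f[:2]).round(1),f[2].round(1),"M",o["moment"].round(2),round(o["opening"]*1e3,1))
E
python3 bp.py
```

```text
t 9.2 cart bay xy [-20.   -0.8] z 6.8 yaw rel 0.05 F bay [-5.2 -3.8] -3.3 M [-1.32  2.06 -0.04] 11.6
```

The forces fit the flap levering open on the nose corner: -5 N in x and -4 N in y. I'm continuing gently.

>>> apply_moves(targets=[{"travel": [4, -0.3, 0], "roll": 0, "jaw": 5}, {"travel": [4, -0.3, 0], "roll": 0, "jaw": 5}, {"travel": [4, 0, 0], "roll": 0, "jaw": 5}, {"travel": [4, 0, 0], "roll": 0, "jaw": 5}, {"travel": [0, 0, 0], "roll": 0, "jaw": 5}])

```text
clock: 9.7
tool_pos: [0.4949, -0.0121, 0.0672]
orientation: [179.8, 0.3, -5.0]
force: [-3.6, -5.1, -4.1]
opening: 0.0118
gripper_force: 30.0
```

```bash
python3 bp.py
```

```text
t 9.7 cart bay xy [-3.5 -0.4] z 6.9 yaw rel 0.06 F bay [-3.1 -5.4] -4.1 M [-2.38  1.17 -0.08] 11.8
```

>>> apply_moves(targets=[{"travel": [4, 0, 0], "roll": 0, "jaw": 5}, {"travel": [4, 0, 0], "roll": 0, "jaw": 5}, {"travel": [4, 0, 0], "roll": 0, "jaw": 5}, {"travel": [4, 0, 0], "roll": 0, "jaw": 5}, {"travel": [4, 0, 0], "roll": 0, "jaw": 5}, {"travel": [0, 0, 0], "roll": 0, "jaw": 5}])

```text
clock: 10.3
tool_pos: [0.5177, -0.0123, 0.0681]
orientation: [180.0, -0.0, -5.0]
force: [-0.9, -3.7, -3.2]
opening: 0.0115
gripper_force: 30.0
```

```bash
python3 bp.py
```

```text
t 10.3 cart bay xy [19.3  1.3] z 7.8 yaw rel 0.08 F bay [-0.6 -3.7] -3.2 M [-1.33  0.22 -0.04] 11.5
```

>>> apply_moves(targets=[{"travel": [5, 0.4, 0], "roll": 0, "jaw": 5}, {"travel": [5, 0.4, 0], "roll": 0, "jaw": 5}, {"travel": [5, 0, 0], "roll": 0, "jaw": 5}, {"travel": [5, 0, 0], "roll": 0, "jaw": 5}, {"travel": [5, 0, 0], "roll": 0, "jaw": 5}, {"travel": [5, 0, 0], "roll": 0, "jaw": 5}, {"travel": [0, 0, 0], "roll": 0, "jaw": 5}])

```text
clock: 11.0
tool_pos: [0.5481, -0.0156, 0.0682]
orientation: [-180.0, -0.1, -5.0]
force: [0.4, -3.0, -3.0]
opening: 0.0117
gripper_force: 30.0
```

```bash
python3 bp.py
```

```text
t 11.0 cart bay xy [49.8  0.7] z 7.9 yaw rel 0.09 F bay [ 0.7 -2.9] -3.0 M [-1.05 -0.43 -0.08] 11.7
```

>>> apply_moves(targets=[{"travel": [5, 0.2, 0], "roll": 0, "jaw": 5}, {"travel": [5, 0.2, 0], "roll": 0, "jaw": 5}, {"travel": [5, 0, 0], "roll": 0, "jaw": 5}, {"travel": [5, 0, 0], "roll": 0, "jaw": 5}, {"travel": [5, 0, 0], "roll": 0, "jaw": 5}, {"travel": [5, 0, 0], "roll": 0, "jaw": 5}, {"travel": [5, 0, 0], "roll": 0, "jaw": 5}, {"travel": [5, 0, 0], "roll": 0, "jaw": 5}, {"travel": [0, 0, 0], "roll": 0, "jaw": 5}, {"travel": [0, 0, 0], "roll": 0, "jaw": 5}])

```text
clock: 12.0
tool_pos: [0.5875, -0.0196, 0.0684]
orientation: [-180.0, -0.1, -5.0]
force: [1.0, -2.3, -2.8]
opening: 0.012
gripper_force: 30.0
```

```bash
python3 bp.py
```

```text
t 12.0 cart bay xy [89.4  0.3] z 8.1 yaw rel 0.08 F bay [ 1.2 -2.3] -2.8 M [-1.03 -0.45  0.02] 12.0
```

Now I feel for the seat in 2 mm steps.

>>> apply_moves(targets=[{"travel": [2, 0, 0], "roll": 0, "jaw": 5}, {"travel": [2, 0, 0], "roll": 0, "jaw": 5}, {"travel": [2, 0, 0], "roll": 0, "jaw": 5}, {"travel": [0, 0, 0], "roll": 0, "jaw": 5}])

```text
clock: 12.4
tool_pos: [0.5928, -0.0201, 0.0681]
orientation: [180.0, 0.0, -5.0]
force: [0.1, -2.8, -2.4]
opening: 0.0116
gripper_force: 30.0
```

>>> apply_moves(targets=[{"travel": [2, 0, 0], "roll": 0, "jaw": 5}, {"travel": [2, 0, 0], "roll": 0, "jaw": 5}, {"travel": [0, 0, 0], "roll": 0, "jaw": 5}])

```text
clock: 12.7
tool_pos: [0.5975, -0.0201, 0.0684]
orientation: [-180.0, -0.1, -5.0]
force: [0.9, -1.4, -3.1]
opening: 0.0116
gripper_force: 30.0
```

>>> apply_moves(targets=[{"travel": [2, 0, 0], "roll": 0, "jaw": 5}, {"travel": [2, 0, 0], "roll": 0, "jaw": 5}, {"travel": [0, 0, 0], "roll": 0, "jaw": 5}])

```text
clock: 13.0
tool_pos: [0.6011, -0.0207, 0.0682]
orientation: [-180.0, -0.0, -5.0]
force: [0.4, -0.5, -3.3]
opening: 0.012
gripper_force: 30.0
```

>>> apply_moves(targets=[{"travel": [2, 0, 0], "roll": 0, "jaw": 5}, {"travel": [2, 0, 0], "roll": 0, "jaw": 5}, {"travel": [0, 0, 0], "roll": 0, "jaw": 5}])

```text
clock: 13.3
tool_pos: [0.6049, -0.0212, 0.0682]
orientation: [180.0, -0.0, -5.0]
force: [-0.4, 0.2, -2.3]
opening: 0.0117
gripper_force: 30.0
```

The side force is gone, so the flap has swung shut behind the cartridge. No seat contact yet at x of about 107.

>>> apply_moves(targets=[{"travel": [2, 0, 0], "roll": 0, "jaw": 5}, {"travel": [2, 0, 0], "roll": 0, "jaw": 5}, {"travel": [0, 0, 0], "roll": 0, "jaw": 5}])

```text
clock: 13.6
tool_pos: [0.6089, -0.0215, 0.0682]
orientation: [180.0, -0.0, -5.0]
force: [-0.3, -0.7, -3.5]
opening: 0.0121
gripper_force: 30.0
```

>>> apply_moves(targets=[{"travel": [2, 0, 0], "roll": 0, "jaw": 5}, {"travel": [2, 0, 0], "roll": 0, "jaw": 5}, {"travel": [0, 0, 0], "roll": 0, "jaw": 5}])

```text
clock: 13.9
tool_pos: [0.6129, -0.0219, 0.0682]
orientation: [180.0, -0.0, -5.0]
force: [-1.1, 0.2, -3.5]
opening: 0.0121
gripper_force: 30.0
```

>>> apply_moves(targets=[{"travel": [2, 0, 0], "roll": 0, "jaw": 5}, {"travel": [0, 0, 0], "roll": 0, "jaw": 5}])

```text
clock: 14.1
tool_pos: [0.6148, -0.0221, 0.0682]
orientation: [-180.0, -0.0, -5.0]
force: [0.1, -0.1, -3.4]
opening: 0.0119
gripper_force: 30.0
```

>>> apply_moves(targets=[{"travel": [2, 0, 0], "roll": 0, "jaw": 5}, {"travel": [2, 0, 0], "roll": 0, "jaw": 5}, {"travel": [0, 0, 0], "roll": 0, "jaw": 5}])

```text
clock: 14.4
tool_pos: [0.6189, -0.0224, 0.0682]
orientation: [180.0, -0.0, -5.0]
force: [-0.9, -0.2, -2.9]
opening: 0.0118
gripper_force: 30.0
```

>>> apply_moves(targets=[{"travel": [2, 0, 0], "roll": 0, "jaw": 5}, {"travel": [0, 0, 0], "roll": 0, "jaw": 5}])

```text
clock: 14.6
tool_pos: [0.6208, -0.0226, 0.0682]
orientation: [180.0, -0.0, -5.0]
force: [0.1, -1.0, -2.4]
opening: 0.0119
gripper_force: 30.0
```

>>> apply_moves(targets=[{"travel": [2, 0, 0], "roll": 0, "jaw": 5}, {"travel": [0, 0, 0], "roll": 0, "jaw": 5}])

```text
clock: 14.8
tool_pos: [0.6224, -0.0228, 0.0681]
orientation: [180.0, 0.0, -5.0]
force: [-0.8, 0.1, -2.3]
opening: 0.0114
gripper_force: 30.0
```

>>> apply_moves(targets=[{"travel": [2, 0, 0], "roll": 0, "jaw": 5}, {"travel": [0, 0, 0], "roll": 0, "jaw": 5}])

```text
clock: 15.0
tool_pos: [0.6239, -0.023, 0.068]
orientation: [180.0, 0.1, -5.0]
force: [-2.9, 1.3, -0.8]
opening: 0.0119
gripper_force: 30.0
```

Seat contact begins at TCP x of about 0.623. I'm pressing on in small steps.

>>> apply_moves(targets=[{"travel": [2, 0, 0], "roll": 0, "jaw": 5}, {"travel": [0, 0, 0], "roll": 0, "jaw": 5}])

```text
clock: 15.2
tool_pos: [0.6262, -0.0232, 0.068]
orientation: [180.0, 0.1, -5.0]
force: [-3.7, 1.1, -1.6]
opening: 0.0116
gripper_force: 30.0
```

>>> apply_moves(targets=[{"travel": [2, 0, 0], "roll": 0, "jaw": 5}, {"travel": [0, 0, 0], "roll": 0, "jaw": 5}])

```text
clock: 15.4
tool_pos: [0.6283, -0.0234, 0.0679]
orientation: [180.0, 0.0, -5.0]
force: [-3.1, 0.7, -2.0]
opening: 0.0116
gripper_force: 30.0
```

>>> apply_moves(targets=[{"travel": [1.5, 0, 0], "roll": 0, "jaw": 5}, {"travel": [0, 0, 0], "roll": 0, "jaw": 5}])

```text
clock: 15.6
tool_pos: [0.6299, -0.0235, 0.068]
orientation: [180.0, 0.0, -5.0]
force: [-4.8, 1.2, -1.8]
opening: 0.012
gripper_force: 30.0
```

>>> apply_moves(targets=[{"travel": [1, 0, 0], "roll": 0, "jaw": 5}, {"travel": [0, 0, 0], "roll": 0, "jaw": 5}])

```text
clock: 15.8
tool_pos: [0.6305, -0.0236, 0.068]
orientation: [180.0, 0.1, -5.0]
force: [-5.9, 0.6, -1.8]
opening: 0.0116
gripper_force: 30.0
```

>>> apply_moves(targets=[{"travel": [1, 0, 0], "roll": 0, "jaw": 5}, {"travel": [0, 0, 0], "roll": 0, "jaw": 5}])

```text
clock: 16.0
tool_pos: [0.6307, -0.0236, 0.068]
orientation: [180.0, 0.1, -5.0]
force: [-7.5, 0.8, 1.2]
opening: 0.0117
gripper_force: 30.0
```

>>> apply_moves(targets=[{"travel": [1, 0, 0], "roll": 0, "jaw": 5}, {"travel": [0, 0, 0], "roll": 0, "jaw": 5}])

```text
clock: 16.2
tool_pos: [0.6313, -0.0238, 0.068]
orientation: [180.0, 0.2, -5.0]
force: [-9.0, 2.6, 2.8]
opening: 0.0118
gripper_force: 30.0
```

Force is climbing with almost no motion after about 8 mm of travel, so this is the hard stop. One more small press, then I'll settle onto the floor, ease the push partly, and release.

>>> apply_moves(targets=[{"travel": [1, 0, 0], "roll": 0, "jaw": 5}, {"travel": [0, 0, 0], "roll": 0, "jaw": 5}, {"travel": [0, 0, 0.8], "roll": 0, "jaw": 5}, {"travel": [0, 0, 0.8], "roll": 0, "jaw": 5}, {"travel": [0, 0, 0], "roll": 0, "jaw": 5}])

```text
clock: 16.7
tool_pos: [0.6323, -0.024, 0.0672]
orientation: [180.0, 0.2, -5.0]
force: [-12.3, 1.0, 8.2]
opening: 0.0121
gripper_force: 30.0
```

```bash
python3 bp.py
```

```text
t 16.7 cart bay xy [134.4  -0.2] z 6.9 yaw rel 0.09 F bay [-12.3  -0. ] 8.2 M [0.73 4.73 0.03] 12.1
```

>>> apply_moves(targets=[{"travel": [-1, 0, -0.4], "roll": 0, "jaw": 5}, {"travel": [-1, 0, -0.3], "roll": 0, "jaw": 5}, {"travel": [0, 0, 0], "roll": 0, "jaw": 5}, {"travel": [0, 0, 0], "roll": 0, "jaw": 40}, {"travel": [0, 0, 0], "roll": 0, "jaw": 40}, {"travel": [0, 0, 0], "roll": 0, "jaw": 40}, {"travel": [0, 0, 0], "roll": 0, "jaw": 40}])

```text
clock: 17.4
tool_pos: [0.6328, -0.0235, 0.0677]
orientation: [-180.0, -0.1, -5.0]
force: [0.3, 0.8, 0.6]
opening: 0.0372
gripper_force: 0.0
```

```bash
python3 bp.py
```

```text
t 17.4 cart bay xy [134.9   0.4] z 7.4 yaw rel 0.09 F bay [0.3 0.9] 0.6 M [-0.01 -0.01  0.05] 37.2
```

>>> apply_moves(targets=[{"travel": [0, 0, -15], "roll": 0, "jaw": 40}, {"travel": [0, 0, -25], "roll": 0, "jaw": 40}, {"travel": [0, 0, -40], "roll": 0, "jaw": 40}, {"travel": [0, 0, -40], "roll": 0, "jaw": 40}, {"travel": [-40, 0, 0], "roll": 0, "jaw": 40}, {"travel": [-40, 0, 0], "roll": 0, "jaw": 40}, {"travel": [-40, 0, 0], "roll": 0, "jaw": 40}, {"travel": [-40, 0, 0], "roll": 0, "jaw": 40}, {"travel": [0, 0, 0], "roll": 0, "jaw": 40}, {"travel": [0, 0, 0], "roll": 0, "jaw": 40}])

```text
clock: 18.4
tool_pos: [0.4728, -0.0094, 0.1884]
orientation: [-179.9, -0.2, -4.9]
force: [0.3, 0.4, 0.5]
opening: 0.04
gripper_force: 0.0
```

```bash
python3 - <<'E'
from fit import *
im=snap("scene","pics/s5.png");tp=snap("top","pics/t5.png")
print(ctrl.get_obs()["tool_pos"])
pb=[.5003,-.0121,-.0887]
for n,i in(("scene",im),("top",tp)):
    h=cv2.cvtColor(i,cv2.COLOR_RGB2HSV);m=cv2.inRange(h,(105,130,60),(125,255,255))
    x0,y0=(200,150) if n=="scene" else (320,130)
    x1,y1=(300,260) if n=="scene" else (365,260)
    k,lb,st,ce=cv2.connectedComponentsWithStats(m[y0:y1,x0:x1])
    print(n,[(st[j].tolist(),(ce[j]+[x0,y0]).round(1).tolist()) for j in range(1,k) if st[j][4]>15],"(bbox rel",x0,y0,")")
    print({str(l):proj(n,w(pb,np.array(l)/1e3)).round(1).tolist() for l in((150.4,6,106),(150.4,-6,106),(114.4,6,106),(114.4,-6,106),(114.4,6,60),(150.4,6,60))})
h=cv2.cvtColor(im,cv2.COLOR_RGB2HSV);o=cv2.inRange(h,(5,150,80),(18,255,255))
h0=cv2.cvtColor(cv2.cvtColor(cv2.imread("pics/scene0.png"),cv2.COLOR_BGR2RGB),cv2.COLOR_RGB2HSV);o0=cv2.inRange(h0,(5,150,80),(18,255,255))
for q in(o0,o):
    ys,xs=np.nonzero(q[210:260,290:330]);print("flap px",len(xs),xs.mean()+290 if len(xs) else 0,ys.mean()+210 if len(xs) else 0)
E
```

```text
[ 0.47364623 -0.00940897  0.18777623]
scene [([44, 73, 19, 27, 389], [253.3, 236.1]), ([36, 95, 7, 8, 38], [239.0, 249.1]), ([5, 101, 14, 9, 92], [211.7, 255.3])] (bbox rel 200 150 )
{'(150.4, 6, 106)': [242.5, 232.0], '(150.4, -6, 106)': [240.5, 228.1], '(114.4, 6, 106)': [259.3, 226.7], '(114.4, -6, 106)': [257.3, 222.9], '(114.4, 6, 60)': [261.1, 242.0], '(150.4, 6, 60)': [244.8, 247.4]}
top [([7, 23, 26, 11, 202], [339.5, 157.6]), ([13, 52, 11, 22, 116], [337.9, 190.4])] (bbox rel 320 130 )
{'(150.4, 6, 106)': [336.3, 182.2], '(150.4, -6, 106)': [341.6, 182.6], '(114.4, 6, 106)': [335.1, 198.0], '(114.4, -6, 106)': [340.4, 198.4], '(114.4, 6, 60)': [334.4, 201.0], '(150.4, 6, 60)': [335.5, 185.7]}
flap px 24 305.5 227.08333333333334
flap px 24 305.5 227.08333333333334
```

The flap pixels match the initial shut state exactly. The fin sits where the seated pose projects in the top view, within a pixel or two. The cartridge is released, so I'm handing in.

```bash
python3 -c "
from plant import ctrl
print(ctrl.close_job())"
```

```text
the job is handed in; nothing more can be done
None
```

I handed in the job at about 18.5 s, with no verdict returned: the fresh cartridge went in until the force climbed at the seat's hard stop (about 8 mm of travel, 12 N at most) and was released, and the flap looks shut; the seat's final position was judged from force and travel, not seen.

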